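# Fetch the small tin from behind the tins on the paint stand and pack it

## Task

The small tin at the back of the low metal stand has to go out in the transit box: first move the two tall containers in front of it, the tinter tin and the solvent can, over to the drip tray, then stand the small tin right down in the well of the box's foam and put the lid fully home on the box. Put the tinter tin and the solvent can back on the stand, each in the place where it stood before and square to the stand as it was. Keep all containers upright, set them down rather than drop them, and leave the jar and the bottle beside the small tin alone.

Things in the scene. Friction and masses are not known exactly. Their poses are not given: they have to be found in the camera images.
- stand: low steel stand, dark deck, bright edges, fixed: deck 190 mm (own x) by 224 mm (y), its top 22 mm above the origin (centre of underside); lip all round 8 mm above the deck; front at -x. Front row: tinter tin and solvent can (about x -37, y +47 and -47, either way round). Behind: small tin (x +27, y 0) between jar and bottle (x +42, y +64, -64)
- tray: black plastic drip tray, fixed: 130 mm (own x) by 225 mm (own y), 14 mm high, walls and floor 4 mm thick, origin at the centre of its underside. Room for the tinter tin and the solvent can side by side along its y
- transit_box: open grey box, fixed: 136 x 136 mm outside, 88 mm high, walls and floor 4 mm, origin at the centre of its underside. Its black foam insert (top 35 mm above the origin) has in the middle a square well, 76 x 76 mm, down to the box floor. A tin not down in the well stands above the rim and the lid will not seat
- lid: loose square lid of the box, 152 mm, 0.25 kg, lying skirt down; origin: centre of the skirt's underside. Skirt 14 mm deep, 146 mm inside, slips over the box rim with 5 mm play, any square way round; plate 14-18 mm above the origin; black bridge handle: bar 14 mm wide (own y), 96 mm long (own x), 36-50 mm above the origin, open below. Fully home its origin is 74 mm above the box's
- tinter_tin: round half-litre tin, blue band, 86 mm diameter, 100 mm high, 0.6 kg, black stirring lid (90 mm) at 100-116 mm. Origin: centre of underside. On the lid stands a grey drive key, 14 mm thick (own y), 46 mm long (own x), 116-150 mm above the origin: the grip from above. A pouring handle hangs at its -x side, to 68 mm from the axis, 44-114 mm up
- solvent_can: oblong metal solvent can, white band, 56 mm (own x) by 84 mm (own y), body 120 mm high, 0.45 kg; black round screw cap in the middle of its top, 36 mm diameter, 130-162 mm above the origin (can be gripped; does not turn). Origin: centre of underside
- small_tin: small low round tin with a flat pressed-in lid, pale band, 60 mm diameter, 75 mm high, 0.22 kg. Origin: centre of underside. About 6 mm behind the two tall containers, 9 mm from jar and bottle, 35 mm free behind it. Once the tall ones are gone it can be gripped front and back, along the stand's x
- white_jar: bystander: white plastic jar, 50 mm diameter, 60 mm high, beside the small tin. Origin: centre of underside. To be left alone
- amber_bottle: bystander: low amber glass bottle with a black cap, 50 mm diameter, 67 mm high, beside the small tin. Origin: centre of underside. To be left alone

How it is judged:
By the outcome, as a careful person would: the job done as asked, in the order asked, and still so for the second after the job is handed in, with the robot touching nothing.
It also fails if it takes over 144 s, if anything falls off the work surface, if the arm or the gripper's body presses on something with over 40 N, if the wrist force passes 120 N, or if a joint passes its speed limit or range.

## Robot

A 6-joint arm with a two-finger parallel gripper is mounted at the origin on the work surface. World frame = base frame: x ahead of the robot, y to its left, z up, the work surface at z = 0. Lengths are in m, angles in rad, forces in N, time in s.
With the tool pointing down it reaches from about 0.35 to 0.975 m from the base axis. Payload 4.9 kg.
Tool frame: the origin (TCP) lies on the centre line of the jaws, within the pads' length; the fingertips stand 17 mm ahead of it and the grasp point (between the pads) lies 2 mm behind it (ctrl.tcp_to_tips is the x of the fingertips in the tool frame, in m); x points along the fingers, z is the direction in which the jaws open and shut, and the axes are right-handed (so a half turn about x gives the same grasp; the last joint's range is limited). The gripper opens to 85 mm and grips with 20 to 120 N. Pads are 22 mm wide; open, the fingers measure 114 mm over their backs; the gripper's body (76 mm by 85 mm) begins 54 mm behind the grasp point. The pads swing forward as they close: fully open they stand 13 mm farther back than shut.
Start: joints at [-1.384, 0.053, 1.613, -0, 1.476, -0.119], TCP at [0.188, -0.596, 0.248] pointing down, gripper open.
Joint ranges: [-3.01, 3.01], [-1.01, 2.22], [0.06, 2.58], [-1.02, 4.17], [0.09, 2.62], [-3.14, 3.14]. Speed limits (rad/s): [2.57, 2.57, 3.14, 3.14, 3.14, 3.14].

## Interface

Orientations are given as a rotation vector (axis times angle).
In Python, from station import ctrl, cams, finder gives the robot as it stands.
- The arm moves only by the tool step_arm, never from a script. Its argument "moves" is a list of rows, each a list of 3 entries, a list of its own where there are three numbers: the shift along the tool's x, y, z in cm, then the turn, a rotation vector about the tool's x, y, z in degrees, then the opening, from 0 (shut) to 1 (fully open). A call has exactly 10 rows; each row is the pose to reach, as a shift and turn from the pose measured when the call began, along the tool's axes at that moment; what a row does not reach only later rows make up. A row lasts 1/12 s, in which the tool goes at most 41.7 mm and 7.16 degrees, less where a joint would pass 70% of its speed; a pose out of reach is approached as far as the arm can. A call with a gripper value outside its range is refused whole. The fingers move at their own pace and stop on an object; "grip_force" is the grip in N (left out, the last holds). Time passes only in rows, so rows that repeat a pose let the fingers close, or fill a call up. It gives the time, the measured TCP pose, the force and the opening at its end, in the units of the state.
- ctrl.get_obs(): the state, without advancing time (a new reading comes with each control period).
- cams.get_image(name): name is "scene" or "top" or "wrist"; returns a dict with "pixels" (400x640x3 uint8, blue, green, red), "fx", "fy", "cx", "cy" (pixels), "position" and "attitude" of the camera in the world. Camera axes: x right, y up, looking along -z (the intrinsics and any distortion apply to the point x, -y, -z); pixel columns grow to the right and rows downward; lengths in m; the calibration is good to about 2 mm. The wrist camera is an equidistant fisheye: a pixel r from the principal point sees the ray r / f radians off the axis. A picture is of the moment at which its call begins. There is no depth.
- ctrl.finish_job(): hands the job in, once; it reports no verdict.
Trained networks look in the newest picture that a camera, given by its name, has taken for a name from the list of things; names that differ only in an ending like _2 or _b are one class to them, and where a whole thing is asked for, a point or a joint stands for the part that bears it (a point fixed in the world has none). Each returns a list of dicts, best first, with "conf" (0 to 1); they miss things now and then, are a little off and sometimes report something else, mostly with a low value. They report only what shows in the picture. A call takes as long as a camera call.
- finder.find_in(camera, name): "at" ([column, row] in pixels, amid what is visible of it).
- finder.regions_of(camera, name): "region" (400x640 bool, what is visible of it) and "at" ([column, row] in pixels, amid what is visible of it).
- finder.tip_of(camera, name): "at" ([column, row] in pixels: a listed point, or the origin of a listed thing).
The state is a dict: "t": time; "q": joint angles; "dq": joint speeds; "effort": joint torques, N m; "tool_pos": TCP position; "tool_rot": TCP orientation; "contact_force": force on the tool from outside, world axes, zero at the start; "wrist_torque": the same for the moment, N m; "opening": finger opening in m.
Only numpy, scipy, OpenCV 4.12 (cv2) and the standard library are available. Lean on these libraries where they do the work, as an engineer would, in place of code of your own. Each camera call takes 0.05 s, during which the arm holds its last target. There are 200 camera calls.

## Working session

There is one attempt and no reset: what is moved stays moved. The work goes in short steps, Python scripts to look and compute and a tool call to move; the robot and the scene stay as the last step left them, time stands still between calls to the robot, and variables do not carry over. Pictures are saved under pics/ and viewed, on a budget of 14 in all, crops included, one or two more only if the job needs it, and the job is handed in when it is done.

Besides the shell and the picture viewer there is one more tool, called after "Emit:" as name([rows], argument=value, ...), one row to a line, values as JSON. step_arm: Moves the arm, as the interface text tells. Its arguments: {"type":"object","properties":{"moves":{"type":"array"},"grip_force":{"type":"number"}},"required":["moves"]}

```bash
ls; mkdir -p pics; cat > h.py <<'E'
import numpy as np, cv2
from scipy.spatial.transform import Rotation as R
from station import ctrl, cams, finder
def rot(att):
    a=np.array(att,float)
    return a if a.shape==(3,3) else (R.from_rotvec(a) if a.size==3 else R.from_quat(a)).as_matrix()
def ray(im,uv):
    x=(uv[0]-im['cx'])/im['fx']; y=(uv[1]-im['cy'])/im['fy']
    if im.get('fish'):
        r=np.hypot(x,y); s=np.sin(r)/r if r>1e-9 else 1; d=np.array([x*s,-y*s,-np.cos(r)])
    else: d=np.array([x,-y,-1.])
    return rot(im['attitude'])@d
def get(name):
    im=cams.get_image(name); im['fish']=(name=='wrist'); return im
def at_z(im,uv,z):
    d=ray(im,uv); p=np.array(im['position']); return p+d*(z-p[2])/d[2]
def proj(im,P):
    c=rot(im['attitude']).T@(np.array(P)-im['position'])
    v=np.array([c[0],-c[1],-c[2]])
    if im.get('fish'):
        r=np.hypot(v[0],v[1]); th=np.arctan2(r,v[2]); v=np.array([v[0]/r*th,v[1]/r*th,1])
    return np.array([im['cx']+im['fx']*v[0]/v[2],im['cy']+im['fy']*v[1]/v[2]])
NAMES=['stand','tray','transit_box','lid','tinter_tin','solvent_can','small_tin','white_jar','amber_bottle']
E
python3 - <<'E'
from h import *
o=ctrl.get_obs(); print(o, ctrl.tcp_to_tips)
for c in ['top','scene']:
    im=get(c); cv2.imwrite(f'pics/{c}0.png',im['pixels'])
    print(c,im['fx'],im['fy'],im['cx'],im['cy'],im['position'],im['attitude'], [k for k in im])
    for n in NAMES:
        f=finder.tip_of(c,n); g=finder.find_in(c,n)
        print(n,[(np.round(a['at']),round(a['conf'],2)) for a in f[:2]],[(np.round(a['at']),round(a['conf'],2)) for a in g[:2]], np.round(at_z(im,f[0]['at'],0),3) if f else '')
E
```

```text
pics
{'t': 0.0, 'q': array([-1.38399736e+00,  5.33387670e-02,  1.61429399e+00,  7.64405854e-06,
        1.47602139e+00, -1.18992684e-01]), 'dq': array([-3.15056157e-04,  5.35029246e-04, -6.56432201e-04, -7.46673847e-05,
        1.00097875e-03, -3.62361024e-04]), 'effort': array([ 1.40516637e-03, -3.93681800e+01, -3.70174098e+01, -1.09809398e-04,
        7.11614237e-03,  8.04695020e-06]), 'tool_pos': array([ 0.18805073, -0.59541584,  0.24707422]), 'tool_rot': array([ 0.98243746,  1.34002495, -0.98009204]), 'contact_force': array([ 1.39607972, -0.31964315,  0.15657047]), 'wrist_torque': array([-0.00634856, -0.01553227, -0.08770473]), 'opening': 0.08522026958765426} 0.017
top 372.7511085231544 372.7511085231544 318.0240843798947 196.5543333482849 [0.37175165 0.01474336 1.06695979] [ 0.11123308 -0.13810422 -1.55718606] ['pixels', 'fx', 'fy', 'cx', 'cy', 'position', 'attitude', 'fish']
stand [(array([312., 201.]), 0.75)] [(array([305., 195.]), 0.71)] [0.529 0.013 0.   ]
tray [(array([416., 242.]), 0.85), (array([318., 194.]), 0.43)] [(array([416., 245.]), 0.94)] [ 0.414 -0.284  0.   ]
tra
[... 1310 characters left out ...]
([313., 199.]), 0.54)] [0.436 0.299 0.   ]
lid [(array([432., 194.]), 0.6), (array([294., 220.]), 0.27)] [(array([429., 190.]), 0.74)] [0.602 0.32  0.   ]
tinter_tin [(array([290., 195.]), 0.84)] [(array([433., 188.]), 0.6), (array([402., 139.]), 0.42)] [ 0.477 -0.049  0.   ]
solvent_can [(array([324., 183.]), 0.6)] [(array([325., 166.]), 0.94), (array([294., 214.]), 0.17)] [0.474 0.054 0.   ]
small_tin [(array([318., 208.]), 0.92)] [(array([316., 200.]), 0.58)] [0.543 0.012 0.   ]
white_jar [(array([342., 205.]), 0.65)] [(array([341., 200.]), 0.8), (array([430., 192.]), 0.34)] [0.555 0.075 0.   ]
amber_bottle [(array([293., 219.]), 0.95)] [(array([293., 217.]), 0.83)] [ 0.552 -0.063  0.   ]
```

```bash
python3 - <<'E'
import cv2
a=cv2.imread('pics/top0.png')[130:310,150:490]; b=cv2.imread('pics/scene0.png')[90:270,130:470]
cv2.imwrite('pics/c0.png',cv2.resize(cv2.vconcat([a,b])[:, :],None,fx=1.66,fy=1.66,interpolation=cv2.INTER_CUBIC))
E
```

```text
(no output)
```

View pics/c0.png

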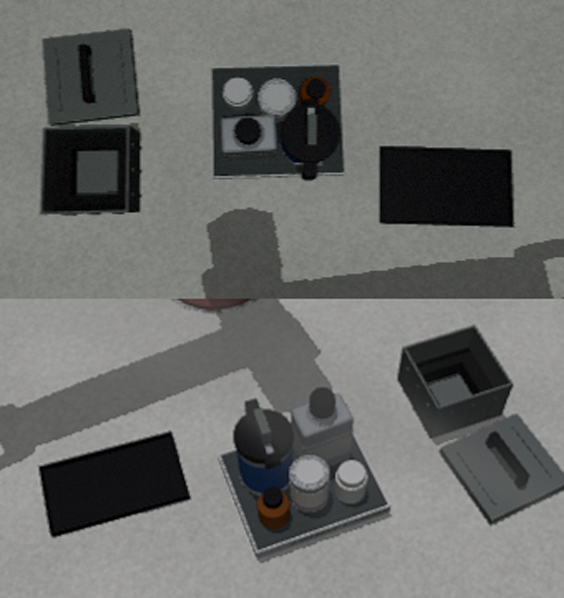

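The crop (1.66x, offset 150,130) shows the top view: the stand is in the middle at about (312,201), with the tinter tin on the right (-y), the can on the left and the small tin behind. The tray is right at (416,242), the box left at (209,235), and the lid behind the box at (205,179). This agrees with the networks. Next I fit poses to the silhouettes.

```bash
cat > fit.py <<'E'
from h import *
from scipy.optimize import minimize
def box(lx,ly,z0,z1,cx=0,cy=0): return np.array([[cx+a*lx/2,cy+b*ly/2,z] for a in(-1,1) for b in(-1,1) for z in(z0,z1)])
def cyl(r,z0,z1): return np.array([[r*np.cos(t),r*np.sin(t),z] for t in np.linspace(0,6.283,24) for z in(z0,z1)])
M={'stand':[box(.19,.224,0,.03)],'tray':[box(.13,.225,0,.014)],'transit_box':[box(.136,.136,0,.088)],
'lid':[box(.152,.152,0,.018),box(.096,.014,.036,.05)],
'tinter_tin':[cyl(.043,0,.1),cyl(.045,.1,.116),box(.046,.014,.116,.15),box(.03,.014,.044,.114,-.053)],
'solvent_can':[box(.056,.084,0,.12),cyl(.018,.12,.162)],'small_tin':[cyl(.03,0,.075)],
'white_jar':[cyl(.025,0,.06)],'amber_bottle':[cyl(.025,0,.045),cyl(.013,0.045,.067)]}
S=2
def draw(im,n,p,z):
    m=np.zeros((400*S,640*S),np.uint8); c,s=np.cos(p[2]),np.sin(p[2]); Rz=np.array([[c,-s,0],[s,c,0],[0,0,1]])
    for part in M[n]:
        P=(Rz@part.T).T+[p[0],p[1],z]
        uv=np.array([proj(im,q) for q in P])
        h=cv2.convexHull(np.round((uv*S+S/2-.5)*16).astype(np.int32)); cv2.fillConvexPoly(m,h,255,cv2.LINE_AA,4)
    return cv2.resize(m,(640,400),interpolation=cv2.INTER_AREA)/255.
def fit(n,views,p0,z,occl=None):
    "views: list of (im,mask,ignore)"
    def cost(p):
        c=0
        for im,m,ig in views:
            d=draw(im,n,p,z); k=~ig
            c+=1-np.minimum(d,m)[k].sum()/np.maximum(d,m)[k].sum()
        return c/len(views)
    best=None
    for y0 in (p0[2]-.06,p0[2]+.06):
        sx=np.array([[0,0,0],[.012,0,0],[0,.012,0],[0,0,.12]])+[p0[0]-.004,p0[1]-.004,y0]
        r=minimize(cost,sx[0],method='Nelder-Mead',options=dict(initial_simplex=sx,maxiter=90,xatol=3e-4,fatol=1e-4))
        if best is None or r.fun<best.fun: best=r
    return best.x,best.fun
E
cat > m1.py <<'E'
from fit import *
import pickle
G={'stand':(.53,.01,0),'tray':(.415,-.285,0),'transit_box':(.43,.302,0),'lid':(.595,.325,0),'tinter_tin':(.48,-.045,0),'solvent_can':(.48,.052,0),'small_tin':(.55,.005,0),'white_jar':(.565,.07,0),'amber_bottle':(.57,-.06,0)}
ims={c:get(c) for c in('top','scene')}; reg={}
for c in ims:
    for n in NAMES:
        zc=0 if n in('stand','tray','transit_box','lid') else .022
        e=proj(ims[c],[G[n][0],G[n][1],zc+.04])
        L=[r for r in finder.regions_of(c,n) if np.hypot(*(np.array(r['at'])-e))<25]
        reg[c,n]=L[0]['region'] if L else None
        print(c,n,[round(r['conf'],2) for r in L], reg[c,n].sum() if L else 0)
pickle.dump((ims,reg),open('m1.pkl','wb'))
for n in NAMES:
    v=[]
    for c in ims:
        if reg[c,n] is None: continue
        ig=np.zeros((400,640),bool)
        for k in NAMES:
            if k!=n and reg[c,k] is not None: ig|=reg[c,k]&~reg[c,n]
        if n in('tray','transit_box','lid'): ig[:]=False
        v.append((ims[c],reg[c,n].astype(float),ig))
    z=0 if n in('stand','tray','transit_box','lid') else .022
    for w in [v]+([[a] for a in v] if len(v)>1 else []):
        p,f=fit(n,w,G[n],z); print(n,len(w),np.round(p[:2],4),'yaw',round(np.degrees(p[2]),1),'cost',round(f,3))
E
time python3 m1.py; python3 -c "
from h import *
print(rot(ctrl.get_obs()['tool_rot']).round(3), get('wrist')['position'],get('wrist')['fx'])"
```

```text
top stand [] 0
top tray [0.72] 3737
top transit_box [0.81] 3045
top lid [0.94] 2867
top tinter_tin [0.87] 1069
top solvent_can [0.81] 889
top small_tin [0.84] 407
top white_jar [0.8] 292
top amber_bottle [0.59] 223
scene stand [0.94] 2291
scene tray [0.65] 3651
scene transit_box [0.87] 3132
scene lid [0.91] 2910
scene tinter_tin [0.88] 1553
scene solvent_can [] 0
scene small_tin [0.58] 711
scene white_jar [0.75] 436
scene amber_bottle [0.74] 398
stand 1 [ 5.2e-01 -4.0e-04] yaw 2.3 cost 0.306
tray 2 [ 0.4152 -0.2899] yaw -1.0 cost 0.031
tray 1 [ 0.4153 -0.2895] yaw -1.0 cost 0.024
tray 1 [ 0.4153 -0.2907] yaw -1.1 cost 0.035
transit_box 2 [0.4325 0.3008] yaw 1.3 cost 0.045
transit_box 1 [0.4329 0.3016] yaw 1.4 cost 0.041
transit_box 1 [0.4312 0.3005] yaw 2.1 cost 0.045
lid 2 [0.5981 0.3237] yaw 7.9 cost 0.04
lid 1 [0.5984 0.3244] yaw 7.8 cost 0.037
lid 1 [0.597 0.323] yaw 8.1 cost 0.041
tinter_tin 2 [ 0.49   -0.0502] yaw -0.7 cost 0.07
tinter_tin 1 [ 0.4913 -0.0473] yaw 2.1 cost 0.098
tinter_tin 1 [ 0.4902 -0.0511] yaw -0.3 cost 0.031
solvent_can 1 [0.4858 0.0452] yaw 4.2 cost 0.05
small_tin 2 [0.5506 0.0015] yaw 1.0 cost 0.088
small_tin 1 [0.549  0.0025] yaw -2.2 cost 0.122
small_tin 1 [5.522e-01 3.000e-04] yaw 5.7 cost 0.023
white_jar 2 [0.565  0.0648] yaw -0.3 cost 0.091
white_jar 1 [0.5618 0.0641] yaw 10.6 cost 0.158
white_jar 1 [0.5675 0.0633] yaw 12.5 cost 0.005
amber_bottle 2 [ 0.5658 -0.063 ] yaw -2.2 cost 0.113
amber_bottle 1 [ 0.5662 -0.0627] yaw -0.4 cost 0.183
amber_bottle 1 [ 0.565  -0.0633] yaw 9.3 cost 0.038
[[-0.     0.954  0.301]
 [-0.     0.301 -0.954]
 [-1.    -0.     0.   ]] [ 0.25830223 -0.57416776  0.37471487] 309.70691628693146
real	0m15.154s
user	0m9.191s
sys	0m7.677s
```

```bash
cat >> h.py <<'E'
def plan(x,y,z,yaw):
    "yaw: world angle of tool y; prints tool shift cm, turn deg to pose with tool down"
    o=ctrl.get_obs(); A=rot(o['tool_rot']); p=o['tool_pos']; a=np.radians(yaw)
    B=np.array([[0,0,-1],[np.cos(a),np.sin(a),0],[np.sin(a),-np.cos(a),0]]).T
    print('t',round(o['t'],2),'pos',p.round(4),'yaw',np.degrees(np.arctan2(A[1,1],A[0,1])).round(2),'F',o['contact_force'].round(1),'open',round(o['opening'],4))
    print('shift cm',(A.T@(np.array([x,y,z])-p)*100).round(2),'turn',np.degrees(R.from_matrix(A.T@B).as_rotvec()).round(2))
E
python3 -c "
from h import *
plan(.49,-.05,.29,1)"
```

```text
t 3.0 pos [ 0.1882 -0.596   0.2483] yaw 17.52 F [-0.2 -0.4  0.1] open 0.0855
shift cm [ -4.17  45.22 -42.98] turn [16.52  0.   -0.  ]
```

Emit:
step_arm([
  [[-2,3,-3],[3,0,0],1],
  [[-4.2,6,-5.7],[6,0,0],1],
  [[-4.2,9,-8.5],[9,0,0],1],
  [[-4.2,12,-11.4],[12,0,0],1],
  [[-4.2,15,-14.3],[15,0,0],1],
  [[-4.2,18,-17.1],[16.5,0,0],1],
  [[-4.2,21,-20],[16.5,0,0],1],
  [[-4.2,24,-22.8],[16.5,0,0],1],
  [[-4.2,27,-25.7],[16.5,0,0],1],
  [[-4.2,30,-28.5],[16.5,0,0],1],
])

```text
t: 3.83
tool_pos: [0.3858, -0.2375, 0.2906]
tool_rot: [1.196, 1.216, -1.196]
contact_force: [0.6, -0.6, 0.5]
opening: 0.0854
```

```bash
python3 -c "
from h import *
plan(.49,-.05,.29,1)"
```

```text
t 3.83 pos [ 0.3858 -0.2375  0.2906] yaw 0.99 F [ 0.6 -0.6  0.5] open 0.0854
shift cm [  0.06  10.74 -18.56] turn [-0.01  0.04 -0.06]
```

Emit:
step_arm([
  [[0,2,-3.4],[0,0,0],1],
  [[0,4,-6.9],[0,0,0],1],
  [[0,6,-10.4],[0,0,0],1],
  [[0,8,-13.8],[0,0,0],1],
  [[0,9.6,-16.6],[0,0,0],1],
  [[0,10.5,-18.1],[0,0,0],1],
  [[0,10.7,-18.6],[0,0,0],1],
  [[0,10.7,-18.6],[0,0,0],1],
  [[0,10.7,-18.6],[0,0,0],1],
  [[0,10.7,-18.6],[0,0,0],1],
])

```text
t: 4.67
tool_pos: [0.4892, -0.0507, 0.2906]
tool_rot: [1.197, 1.215, -1.197]
contact_force: [-0.7, -1.0, 0.1]
opening: 0.0855
```

```bash
cat > w.py <<'E'
from fit import *
import sys
plan(.49,-.05,.18,1)
im=get('wrist'); print(im['cx'],im['cy'],im['position'])
v=im['pixels'].copy()
for n,z in(('tinter_tin',.172),('solvent_can',.184),('small_tin',.097)):
    for a in finder.find_in('wrist',n)[:1]: print(n,a['conf'],np.round(a['at']),at_z(im,a['at'],z).round(4))
cv2.imwrite('pics/w1.png',v)
E
python3 w.py
```

```text
t 4.67 pos [ 0.4892 -0.0507  0.2906] yaw 0.91 F [-0.7 -1.   0.1] open 0.0855
shift cm [11.06  0.07 -0.08] turn [-0.09  0.07 -0.05]
318.3398077969097 198.40768894251872 [ 0.56268744 -0.04990965  0.41708465]
tinter_tin 0.82 [320. 187.] [ 0.4983 -0.0527  0.172 ]
solvent_can 0.78 [228. 183.] [0.5038 0.0211 0.184 ]
small_tin 0.87 [268. 114.] [0.5552 0.0012 0.097 ]
```

View pics/w1.png

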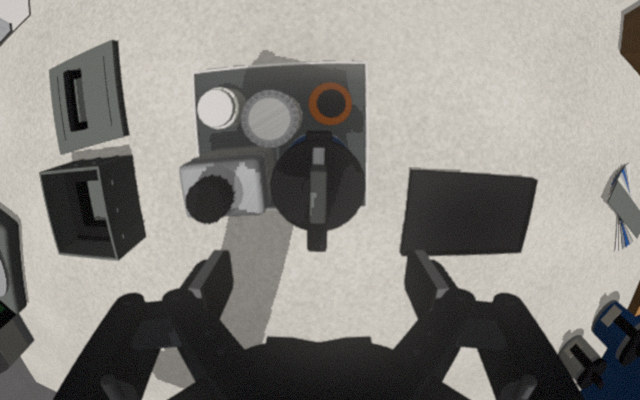

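```bash
python3 -c "
import cv2
a=cv2.imread('pics/w1.png')[55:255,170:380]
cv2.imwrite('pics/w1c.png',cv2.resize(a,None,fx=3,fy=3,interpolation=cv2.INTER_CUBIC))"
```

```text
(no output)
```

View pics/w1c.png

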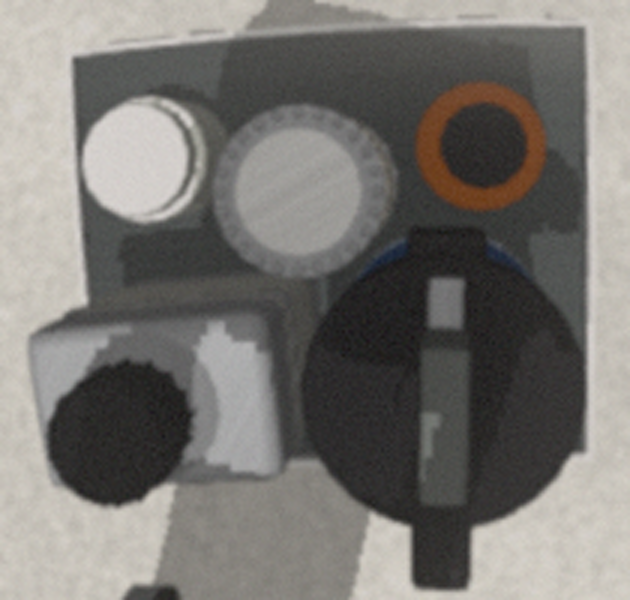

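```bash
cat > q.py <<'E'
from h import *
im=get('wrist')
f=lambda u,v,z: at_z(im,(170+u/3,55+v/3),z)[:2].round(4)
def yaw(a,b): d=np.array(b)-a; return round(np.degrees(np.arctan2(d[1],d[0])),2)
k=[f(422,348,.172),f(471,348,.172),f(417,505,.172),f(468,505,.172)]; print('key',k,np.mean(k,0),yaw(k[2],k[0]),yaw(k[3],k[1]))
s=[f(73,57,.03),f(586,25,.03),f(586,452,.03)]; print('stand',s,'yaw',yaw(s[1],s[0])-90,yaw(s[2],s[1]))
c=[f(32,342,.142),f(276,307,.142),f(282,478,.142),f(53,482,.142)];print('can',c,np.mean(c,0),yaw(c[1],c[0])-90,yaw(c[2],c[3])-90,yaw(c[2],c[1]),yaw(c[3],c[0]))
print('cap',f(120,433,.184),f(48,433,.184),f(192,433,.184)); print('tin',f(299,190,.097),'jar',f(134,160,.082),'bottle',f(484,145,.089))
E
python3 q.py
```

```text
key [array([ 0.5115, -0.0445]), array([ 0.5117, -0.0577]), array([ 0.4662, -0.0435]), array([ 0.4664, -0.0579])] [ 0.48895 -0.0509 ] -1.26 0.25
stand [array([0.6107, 0.1109]), array([ 0.6202, -0.107 ]), array([ 0.4364, -0.1142])] yaw 2.5 2.24
can [array([0.5071, 0.0825]), array([5.175e-01, 5.000e-04]), array([4.627e-01, 4.000e-04]), array([0.4592, 0.0801])] [0.486625 0.040875] 7.230000000000004 2.510000000000005 0.1 2.87
cap [0.49   0.0379] [0.4896 0.06  ] [0.4903 0.0171]
tin [5.512e-01 1.000e-04] jar [0.5636 0.0648] bottle [ 0.5672 -0.0634]
```

Emit:
step_arm([
  [[2,0,0],[0,0,0],0.5],
  [[4.5,0,0],[0,0,0],0.5],
  [[7,0,0],[0,0,0],0.5],
  [[9,0,0],[0,0,0],0.5],
  [[10.5,0,0],[0,0,0],0.5],
  [[11.5,0,0],[0,0,0],0.5],
  [[12.2,0,0],[0,0,0],0.5],
  [[12.7,0,0],[0,0,0],0.5],
  [[13,0,0],[0,0,0],0.5],
  [[13,0,0],[0,0,0],0.5],
])

```text
t: 5.75
tool_pos: [0.4897, -0.0507, 0.1608]
tool_rot: [1.198, 1.215, -1.197]
contact_force: [0.5, -0.9, 0.4]
opening: 0.0426
```

Emit:
step_arm([
  [[0,0,0],[0,0,0],0],
  [[0,0,0],[0,0,0],0],
  [[0,0,0],[0,0,0],0],
  [[0,0,0],[0,0,0],0],
  [[0,0,0],[0,0,0],0],
  [[0,0,0],[0,0,0],0],
  [[0,0,0],[0,0,0],0],
  [[0,0,0],[0,0,0],0],
  [[0,0,0],[0,0,0],0],
  [[0,0,0],[0,0,0],0],
], grip_force=80)

```text
t: 6.58
tool_pos: [0.4903, -0.0506, 0.1619]
tool_rot: [1.198, 1.214, -1.196]
contact_force: [-0.5, 1.8, 5.5]
opening: 0.0128
```

Emit:
step_arm([
  [[-0.5,0,0],[0,0,0],0],
  [[-1.5,0,0],[0,0,0],0],
  [[-3,0,0],[0,0,0],0],
  [[-4.5,0,0.5],[0,0,0],0],
  [[-5.5,-0.3,1.5],[0,0,0],0],
  [[-6,-0.8,3.5],[0,0,0],0],
  [[-6,-1.5,6],[0,0,0],0],
  [[-6,-2.3,8.7],[0,0,0],0],
  [[-6,-3.1,11.4],[0,0,0],0],
  [[-6,-3.8,14],[0,0,0],0],
])

```text
t: 7.42
tool_pos: [0.4529, -0.1927, 0.2214]
tool_rot: [1.198, 1.215, -1.197]
contact_force: [0.9, -1.0, -6.3]
opening: 0.0125
```

```bash
python3 -c "
from h import *
plan(.416,-.343,.19,1)"
```

```text
t 7.42 pos [ 0.4529 -0.1927  0.2214] yaw 0.89 F [ 0.9 -1.  -6.3] open 0.0125
shift cm [ 3.14 -3.93 14.97] turn [-0.11  0.05 -0.09]
```

Emit:
step_arm([
  [[0,-0.7,2.6],[0,0,0],0],
  [[0,-1.4,5.2],[0,0,0],0],
  [[0,-2.1,7.8],[0,0,0],0],
  [[0.3,-2.8,10.3],[0,0,0],0],
  [[1,-3.3,12.5],[0,0,0],0],
  [[2,-3.7,14],[0,0,0],0],
  [[3,-3.9,14.8],[0,0,0],0],
  [[4,-3.9,15],[0,0,0],0],
  [[5,-3.9,15],[0,0,0],0],
  [[5.7,-3.9,15],[0,0,0],0],
])

```text
t: 8.25
tool_pos: [0.4158, -0.342, 0.1623]
tool_rot: [1.199, 1.218, -1.197]
contact_force: [0.2, 0.6, -5.1]
opening: 0.0128
```

Emit:
step_arm([
  [[0.5,0,0],[0,0,0],0],
  [[0.9,0,0],[0,0,0],0],
  [[1.2,0,0],[0,0,0],0],
  [[1.5,0,0],[0,0,0],0],
  [[1.7,0,0],[0,0,0],0],
  [[1.8,0,0],[0,0,0],0],
  [[1.9,0,0],[0,0,0],0],
  [[1.9,0,0],[0,0,0],0],
  [[1.9,0,0],[0,0,0],0],
  [[1.9,0,0],[0,0,0],0],
])

```text
t: 9.08
tool_pos: [0.4161, -0.3422, 0.1441]
tool_rot: [1.199, 1.217, -1.196]
contact_force: [-0.4, 1.5, -1.7]
opening: 0.0126
```

```bash
python3 -c "
from h import *
plan(.416,-.343,.143,1)"
```

```text
t 9.08 pos [ 0.4161 -0.3422  0.1441] yaw 0.91 F [-0.4  1.5 -1.7] open 0.0126
shift cm [ 0.11 -0.01  0.08] turn [-0.09 -0.06 -0.04]
```

Emit:
step_arm([
  [[0.1,0,0],[0,0,0],0],
  [[0.1,0,0],[0,0,0],0],
  [[0.1,0,0],[0,0,0],0.3],
  [[0.1,0,0],[0,0,0],0.5],
  [[0.1,0,0],[0,0,0],0.5],
  [[0.1,0,0],[0,0,0],0.5],
  [[-1,0,0],[0,0,0],0.5],
  [[-3,0,0],[0,0,0],0.5],
  [[-6,0,0],[0,0,0],0.5],
  [[-9.5,0,0],[0,0,0],0.5],
])

```text
t: 9.92
tool_pos: [0.4152, -0.3415, 0.2388]
tool_rot: [1.199, 1.221, -1.197]
contact_force: [0.5, -0.9, 0.9]
opening: 0.0425
```

```bash
python3 -c "
from h import *
plan(.416,.043,.27,2)"
```

```text
t 9.92 pos [ 0.4152 -0.3415  0.2388] yaw 0.91 F [ 0.5 -0.9  0.9] open 0.0425
shift cm [ -2.98   0.68 -38.46] turn [-1.09 -0.21  0.1 ]
```

Emit:
step_arm([
  [[-1.5,0,-3],[-0.5,0,0],0.7],
  [[-3,0.1,-7],[-1,0,0],0.7],
  [[-3,0.2,-11],[-1.1,0,0],0.7],
  [[-3,0.2,-15],[-1.1,0,0],0.7],
  [[-3,0.3,-19],[-1.1,0,0],0.7],
  [[-3,0.4,-23],[-1.1,0,0],0.7],
  [[-3,0.5,-27],[-1.1,0,0],0.7],
  [[-3,0.6,-31],[-1.1,0,0],0.7],
  [[-3,0.7,-35],[-1.1,0,0],0.7],
  [[-3,0.7,-38.4],[-1.1,0,0],0.7],
])

```text
t: 10.75
tool_pos: [0.4159, 0.0447, 0.2715]
tool_rot: [1.186, 1.228, -1.181]
contact_force: [1.2, 0.2, 0.5]
opening: 0.0601
```

```bash
python3 -c "
from h import *
plan(.487,.043,.171,2)
im=get('wrist'); cv2.imwrite('pics/w2.png',im['pixels'])
print(im['position'])
cv2.imwrite('pics/w2c.png',cv2.resize(im['pixels'][70:290,200:440],None,fx=2.5,fy=2.5,interpolation=cv2.INTER_CUBIC))
import pickle; pickle.dump(im,open('w2.pkl','wb'))"
```

```text
t 10.75 pos [0.4159 0.0447 0.2715] yaw 2.05 F [1.2 0.2 0.5] open 0.0601
shift cm [10.06  7.09  0.46] turn [ 0.05 -0.22 -0.04]
[0.48938287 0.04631203 0.39799859]
```

View pics/w2c.png

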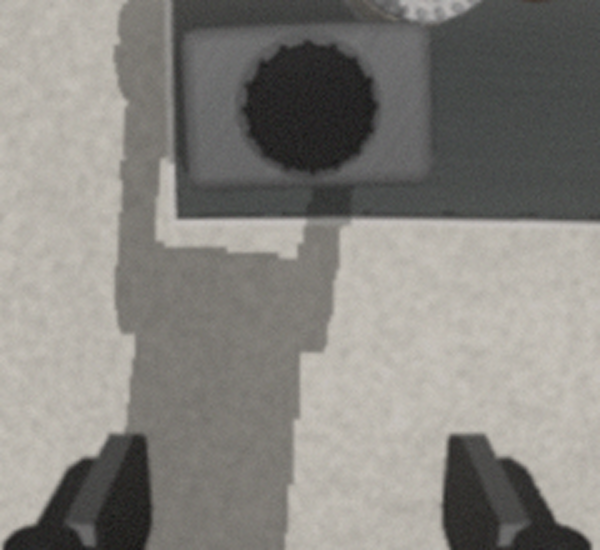

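```bash
python3 - <<'E'
from h import *
import pickle; im=pickle.load(open('w2.pkl','rb'))
f=lambda u,v,z: at_z(im,(200+u/2.5,70+v/2.5),z)[:2].round(4)
def yaw(a,b): d=np.array(b)-a; return round(np.degrees(np.arctan2(d[1],d[0])),2)
c=[f(183,32,.142),f(430,24,.142),f(432,181,.142),f(187,186,.142)];print('can',c,np.mean(c,0),yaw(c[1],c[0])-90,yaw(c[2],c[3])-90,yaw(c[2],c[1]),yaw(c[3],c[0]))
print('cap',f(310,106,.184)); s=[f(177,218,.03),f(170,10,.03),f(598,222,.03)]; print('stand',s,yaw(s[2],s[0])-90,yaw(s[0],s[1]))
plan(*f(310,106,.184),.171,2)
E
```

```text
can [array([0.5089, 0.085 ]), array([0.5147, 0.0045]), array([0.4623, 0.001 ]), array([0.4574, 0.0827])] [0.485825 0.0433  ] 4.1200000000000045 3.430000000000007 3.82 2.56
cap [0.4859 0.0433]
stand [array([0.4277, 0.1034]), array([0.5281, 0.1085]), array([ 0.4356, -0.1066])] 2.1500000000000057 2.91
t 10.8 pos [0.4156 0.0492 0.2715] yaw 2.39 F [-1.3  2.1 -0.4] open 0.0595
shift cm [10.05  7.    0.97] turn [ 0.39 -0.47 -0.03]
```

Emit:
step_arm([
  [[0,1,0.1],[0,0,0],0.7],
  [[0.5,3,0.5],[0,0,0],0.7],
  [[1.5,5,0.8],[0,0,0],0.7],
  [[2.5,6.5,1],[0,0,0],0.7],
  [[3.5,7,1],[0,0,0],0.7],
  [[3.5,7,1],[0,0,0],0.7],
  [[3.5,7,1],[0,0,0],0.7],
  [[3.5,7,1],[0,0,0],0.7],
  [[3.5,7,1],[0,0,0],0.7],
  [[3.5,7,1],[0,0,0],0.7],
])

```text
t: 11.63
tool_pos: [0.4859, 0.0424, 0.2375]
tool_rot: [1.185, 1.233, -1.173]
contact_force: [-0.6, -0.2, 0.9]
opening: 0.0598
```

```bash
python3 -c "
from h import *
plan(.486,.0433,.166,2.6)"
```

```text
t 11.63 pos [0.4859 0.0424 0.2375] yaw 2.39 F [-0.6 -0.2  0.9] open 0.0598
shift cm [ 7.15  0.   -0.03] turn [-0.21 -0.46 -0.13]
```

Emit:
step_arm([
  [[1,0,0],[-0.2,-0.4,-0.1],0.7],
  [[2.5,0,0],[-0.2,-0.4,-0.1],0.7],
  [[4,0,-0.1],[-0.2,-0.4,-0.1],0.7],
  [[5.3,0,-0.1],[-0.2,-0.4,-0.1],0.7],
  [[6.3,0,-0.1],[-0.2,-0.4,-0.1],0.7],
  [[6.9,0,-0.1],[-0.2,-0.4,-0.1],0.7],
  [[7.1,0,-0.1],[-0.2,-0.4,-0.1],0.7],
  [[7.1,0,-0.1],[-0.2,-0.4,-0.1],0.7],
  [[7.1,0,-0.1],[-0.2,-0.4,-0.1],0.7],
  [[7.1,0,-0.1],[-0.2,-0.4,-0.1],0.7],
])

```text
t: 12.47
tool_pos: [0.4866, 0.044, 0.1675]
tool_rot: [1.177, 1.229, -1.174]
contact_force: [0.9, -0.0, 0.1]
opening: 0.0595
```

Emit:
step_arm([
  [[0,0,0],[0,0,0],0.3],
  [[0,0,0],[0,0,0],0.3],
  [[0,0,0],[0,0,0],0.3],
  [[0,0,0],[0,0,0],0.3],
  [[0,0,0],[0,0,0],0.3],
  [[0,0,0],[0,0,0],0.3],
  [[0,0,0],[0,0,0],0.3],
  [[0,0,0],[0,0,0],0.3],
  [[0,0,0],[0,0,0],0.3],
  [[0,0,0],[0,0,0],0.3],
], grip_force=80)

```text
t: 13.3
tool_pos: [0.4874, 0.044, 0.1687]
tool_rot: [1.179, 1.227, -1.172]
contact_force: [1.0, 0.8, 4.5]
opening: 0.034
```

```bash
python3 -c "
from h import *
plan(.416,-.238,.166,2.6)"
```

```text
t 13.3 pos [0.4874 0.044  0.1687] yaw 2.59 F [1.  0.8 4.5] open 0.034
shift cm [ 0.21 -8.41 27.85] turn [-0.01 -0.04 -0.27]
```

Emit:
step_arm([
  [[-0.5,0,0],[0,0,0],0.3],
  [[-1.5,0,0],[0,0,0],0.3],
  [[-3,0,0],[0,0,0],0.3],
  [[-4.5,-0.2,0.5],[0,0,0],0.3],
  [[-5.5,-0.6,1.5],[0,0,0],0.3],
  [[-6,-1.2,3.5],[0,0,0],0.3],
  [[-6,-2,6],[0,0,0],0.3],
  [[-6,-2.8,8.7],[0,0,0],0.3],
  [[-6,-3.6,11.4],[0,0,0],0.3],
  [[-6,-4.4,14],[0,0,0],0.3],
])

```text
t: 14.13
tool_pos: [0.4481, -0.0994, 0.2278]
tool_rot: [1.178, 1.229, -1.173]
contact_force: [1.6, -0.0, -3.8]
opening: 0.0342
```

Emit:
step_arm([
  [[0,-0.8,2.6],[0.3,0,0],0.3],
  [[0,-1.6,5],[0.6,0,0],0.3],
  [[0,-2.4,7.4],[1,0,0],0.3],
  [[0.3,-3,9.8],[1.2,0,0],0.3],
  [[0.8,-3.5,11.7],[1.2,0,0],0.3],
  [[1.6,-3.8,12.8],[1.2,0,0],0.3],
  [[2.6,-3.9,13.4],[1.2,0,0],0.3],
  [[3.6,-3.9,13.5],[1.2,0,0],0.3],
  [[4.4,-3.9,13.5],[1.2,0,0],0.3],
  [[5,-3.9,13.5],[1.2,0,0],0.3],
])

```text
t: 14.97
tool_pos: [0.4149, -0.2346, 0.1754]
tool_rot: [1.193, 1.223, -1.188]
contact_force: [-0.8, -0.2, -4.4]
opening: 0.0343
```

```bash
python3 -c "
from h import *
plan(.416,-.236,.1505,1.5)"
```

```text
t 14.97 pos [ 0.4149 -0.2346  0.1754] yaw 1.44 F [-0.8 -0.2 -4.4] open 0.0343
shift cm [2.49 0.11 0.15] turn [-0.06 -0.19 -0.05]
```

Emit:
step_arm([
  [[0.6,0,0.1],[0,0,0],0.3],
  [[1.2,0,0.1],[0,0,0],0.3],
  [[1.7,0,0.1],[0,0,0],0.3],
  [[2,0,0.1],[0,0,0],0.3],
  [[2.2,0,0.1],[0,0,0],0.3],
  [[2.3,0,0.1],[0,0,0],0.3],
  [[2.4,0,0.1],[0,0,0],0.3],
  [[2.5,0,0.1],[0,0,0],0.3],
  [[2.5,0,0.1],[0,0,0],0.3],
  [[2.5,0,0.1],[0,0,0],0.3],
])

```text
t: 15.8
tool_pos: [0.4151, -0.2357, 0.1508]
tool_rot: [1.193, 1.222, -1.188]
contact_force: [-0.7, 0.1, -3.9]
opening: 0.0339
```

Emit:
step_arm([
  [[0.05,0,0],[0,0,0],0.3],
  [[0.1,0,0],[0,0,0],0.3],
  [[0.15,0,0],[0,0,0],0.3],
  [[0.2,0,0],[0,0,0],0.3],
  [[0.2,0,0],[0,0,0],0.3],
  [[0.2,0,0],[0,0,0],0.3],
  [[0.2,0,0],[0,0,0],0.3],
  [[0.2,0,0],[0,0,0],0.3],
  [[0.2,0,0],[0,0,0],0.3],
  [[0.2,0,0],[0,0,0],0.3],
])

```text
t: 16.63
tool_pos: [0.4157, -0.2358, 0.1508]
tool_rot: [1.194, 1.221, -1.187]
contact_force: [-3.2, 3.3, 6.5]
opening: 0.0338
```

Emit:
step_arm([
  [[0,0,0],[0,0,0],0.7],
  [[0,0,0],[0,0,0],0.7],
  [[0,0,0],[0,0,0],0.7],
  [[0,0,0],[0,0,0],0.7],
  [[-1,0,0],[0,0,0],0.7],
  [[-3,0,0],[0,0,0],0.7],
  [[-6,0,0],[-5,0,0],0.8],
  [[-9,0,-1],[-12,0,0],1],
  [[-11,2,-4],[-19,0,0],1],
  [[-11,4,-8],[-26,0,0],1],
])

```text
t: 17.47
tool_pos: [0.4545, -0.1598, 0.2684]
tool_rot: [0.85, 1.386, -0.844]
contact_force: [1.1, 0.1, 1.5]
opening: 0.0852
```

```bash
python3 -c "
from h import *
plan(.551,.001,.25,92.3)"
```

```text
t 17.47 pos [ 0.4545 -0.1598  0.2684] yaw 27.53 F [1.1 0.1 1.5] open 0.0852
shift cm [ 1.91 15.97 -9.82] turn [-64.77   0.76  -0.21]
```

Emit:
step_arm([
  [[0,2,-1.2],[-7,0,0],1],
  [[0,4,-2.5],[-14,0,0],1],
  [[0,6.4,-4],[-21,0,0],1],
  [[0.5,9,-5.5],[-28,0,0],1],
  [[1,11.5,-7],[-35,0,0],1],
  [[1.5,13.5,-8.3],[-42,0,0],1],
  [[1.9,15,-9.2],[-49,0,0],1],
  [[1.9,15.8,-9.7],[-56,0,0],1],
  [[1.9,16,-9.8],[-62,0.7,0],1],
  [[1.9,16,-9.8],[-64.8,0.7,0],1],
])

```text
t: 18.3
tool_pos: [0.5519, 0.0019, 0.2505]
tool_rot: [-0.034, 1.568, 0.039]
contact_force: [0.5, -0.9, -0.0]
opening: 0.0855
```

Emit:
step_arm([
  [[0,0,0],[0,0,0],1],
  [[0,0,0],[0,0,0],1],
  [[0,0,0],[0,0,0],1],
  [[0,0,0],[0,0,0],1],
  [[0,0,0],[0,0,0],1],
  [[0,0,0],[0,0,0],1],
  [[0,0,0],[0,0,0],1],
  [[0,0,0],[0,0,0],1],
  [[0,0,0],[0,0,0],1],
  [[0,0,0],[0,0,0],1],
])

```text
t: 19.13
tool_pos: [0.5518, 0.0019, 0.2505]
tool_rot: [-0.034, 1.568, 0.039]
contact_force: [-0.2, 0.4, -0.3]
opening: 0.0855
```

```bash
python3 -c "
from h import *
import pickle
plan(.551,.001,.0755,92.3)
im=get('wrist'); pickle.dump(im,open('w3.pkl','wb'))
for a in finder.regions_of('wrist','small_tin')[:2]:
  m=a['region']; (c,r),rr=None,None
" 2>/dev/null; python3 -c "
from h import *
import pickle
im=pickle.load(open('w3.pkl','rb'))
cv2.imwrite('pics/w3.png',im['pixels'])
for a in finder.regions_of('wrist','small_tin')[:2]:
  c,r=cv2.minEnclosingCircle(np.argwhere(a['region'])[:,::-1].astype(np.float32)); print(a['conf'],a['at'],c,r,at_z(im,c,.097),at_z(im,a['at'],.097))
t=get('top')['pixels']; cv2.imwrite('pics/w3v.png',cv2.vconcat([im['pixels'],cv2.resize(t[130:290,150:490],(640,301))])[:600])"
```

```text
t 19.13 pos [0.5518 0.0019 0.2505] yaw 92.66 F [-0.2  0.4 -0.3] open 0.0855
shift cm [17.5  -0.13 -0.13] turn [ 0.36  0.15 -0.15]
0.95 [314.2, 182.3] (317.45880126953125, 182.22256469726562) 35.82490921020508 [0.55055183 0.0066602  0.097     ] [0.54752513 0.00644922 0.097     ]
```

View pics/w3v.png

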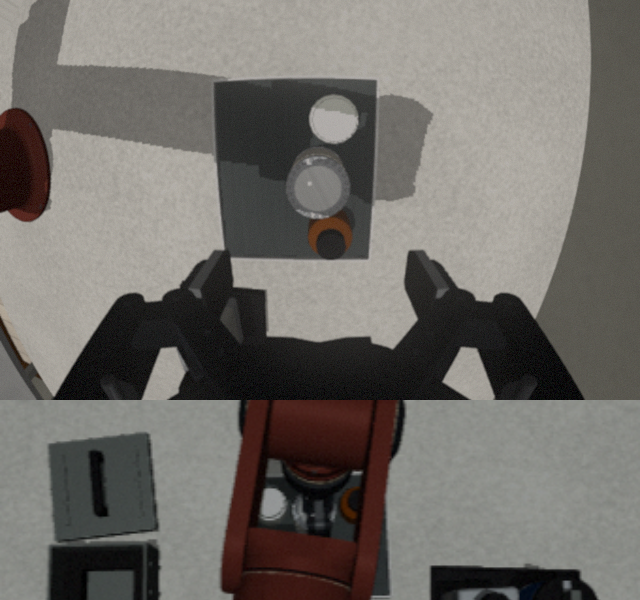

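The wrist view shows the small tin's lid centred at (318,187), midway between the open fingers. The jar and bottle are undisturbed, and both tall containers stand in the tray (top view, bottom right). I'm descending on the tin.

Emit:
step_arm([
  [[2,0,0],[0,0,0],1],
  [[5,0,0],[0,0,0],1],
  [[8,0,0],[0,0,0],1],
  [[10.5,0,0],[0,0,0],1],
  [[12.5,0,0],[0,0,0],1],
  [[14.2,0,0],[0,0,0],1],
  [[15.7,0,0],[0,0,0],1],
  [[16.8,0,0],[0,0,0],1],
  [[17.4,0,0],[0,0,0],1],
  [[17.5,0,0],[0,0,0],1],
])

```text
t: 20.17
tool_pos: [0.5515, 0.0024, 0.0742]
tool_rot: [-0.034, 1.57, 0.039]
contact_force: [0.4, 0.6, 0.3]
opening: 0.0853
```

Emit:
step_arm([
  [[0,0,0],[0,0,0],0.9],
  [[0,0,0],[0,0,0],0.8],
  [[0,0,0],[0,0,0],0.7],
  [[0,0,0],[0,0,0],0.6],
  [[0,0,0],[0,0,0],0.6],
  [[0,0,0],[0,0,0],0.6],
  [[0,0,0],[0,0,0],0.6],
  [[0,0,0],[0,0,0],0.6],
  [[0,0,0],[0,0,0],0.6],
  [[0,0,0],[0,0,0],0.6],
], grip_force=40)

```text
t: 21.0
tool_pos: [0.5525, 0.0023, 0.0756]
tool_rot: [-0.034, 1.568, 0.039]
contact_force: [-0.9, -0.5, 5.1]
opening: 0.0591
```

Emit:
step_arm([
  [[-0.5,0,0],[0,0,0],0.6],
  [[-1.5,0,0],[0,0,0],0.6],
  [[-3.5,0,0],[0,0,0],0.6],
  [[-6,0,0],[0,0,0],0.6],
  [[-8.5,0.5,-0.2],[0,0,0],0.6],
  [[-10,2,-0.8],[0,0,0],0.6],
  [[-10.5,4.2,-1.5],[0,0,0],0.6],
  [[-10.5,7,-2.5],[0,0,0],0.6],
  [[-10.5,10,-3.5],[0,0,0],0.6],
  [[-10.5,13,-4.5],[0,0,0],0.6],
])

```text
t: 21.83
tool_pos: [0.5004, 0.1307, 0.1812]
tool_rot: [-0.034, 1.568, 0.038]
contact_force: [0.8, -0.3, -2.2]
opening: 0.0592
```

Emit:
step_arm([
  [[0,3,-1],[0,0,0],0.6],
  [[0,6,-2.1],[0,0,0],0.6],
  [[0,9,-3.2],[0,0,0],0.6],
  [[0,12,-4.2],[0,0,0],0.6],
  [[0,14.5,-5.1],[0,0,0],0.6],
  [[0,16.3,-5.8],[0,0,0],0.6],
  [[0,17.3,-6.1],[0,0,0],0.6],
  [[0,17.4,-6.1],[0,0,0],0.6],
  [[0,17.4,-6.1],[0,0,0],0.6],
  [[0,17.4,-6.1],[0,0,0],0.6],
])

```text
t: 22.67
tool_pos: [0.4319, 0.3009, 0.1814]
tool_rot: [-0.033, 1.568, 0.037]
contact_force: [0.6, -0.6, -3.3]
opening: 0.0591
```

```bash
python3 -c "
from h import *
import pickle
plan(.4325,.301,.0576,91.5)
im=get('wrist'); pickle.dump(im,open('w4.pkl','wb')); cv2.imwrite('pics/w4.png',im['pixels'])"
```

```text
t 22.67 pos [0.4319 0.3009 0.1814] yaw 92.56 F [ 0.6 -0.6 -3.3] open 0.0591
shift cm [ 1.238e+01 -1.000e-02  3.000e-02] turn [ 1.06  0.14 -0.12]
```

View pics/w4.png

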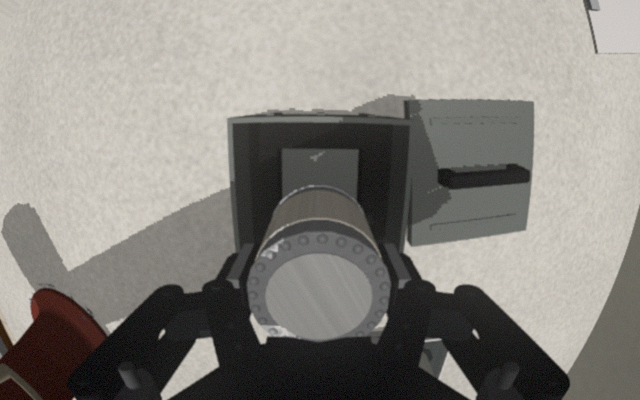

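```bash
python3 -c "
from h import *
import pickle
im=pickle.load(open('w4.pkl','rb'))
for u,v,z in((282,149,.004),(358,149,.004),(282,149,.035),(358,149,.035),(229,118,.088),(410,122,.088),(318,292,.153)): print(u,v,z,at_z(im,(u,v),z).round(4))
from fit import *
"
```

```text
282 149 0.004 [0.3943 0.3322 0.004 ]
358 149 0.004 [0.4695 0.3356 0.004 ]
282 149 0.035 [0.3977 0.3365 0.035 ]
358 149 0.035 [0.4652 0.3395 0.035 ]
229 118 0.088 [0.3641 0.3658 0.088 ]
410 122 0.088 [0.4949 0.3687 0.088 ]
318 292 0.153 [0.4325 0.2695 0.153 ]
```

Emit:
step_arm([
  [[1,-0.2,0],[0.5,0,0],0.6],
  [[2.5,-0.3,0],[1,0,0],0.6],
  [[4,-0.3,0],[1,0,0],0.6],
  [[5.5,-0.3,0],[1,0,0],0.6],
  [[7,-0.3,0],[1,0,0],0.6],
  [[8,-0.3,0],[1,0,0],0.6],
  [[9,-0.3,0],[1,0,0],0.6],
  [[9.8,-0.3,0],[1,0,0],0.6],
  [[10.5,-0.3,0],[1,0,0],0.6],
  [[11,-0.3,0],[1,0,0],0.6],
])

```text
t: 23.55
tool_pos: [0.4324, 0.2978, 0.0707]
tool_rot: [-0.019, 1.568, 0.022]
contact_force: [0.5, -0.3, -2.6]
opening: 0.0593
```

Emit:
step_arm([
  [[0.3,0,0],[0,0,0],0.6],
  [[0.6,0,0],[0,0,0],0.6],
  [[0.9,0,0],[0,0,0],0.6],
  [[1.1,0,0],[0,0,0],0.6],
  [[1.2,0,0],[0,0,0],0.6],
  [[1.25,0,0],[0,0,0],0.6],
  [[1.3,0,0],[0,0,0],0.6],
  [[1.3,0,0],[0,0,0],0.6],
  [[1.3,0,0],[0,0,0],0.6],
  [[1.3,0,0],[0,0,0],0.6],
])

```text
t: 24.38
tool_pos: [0.4326, 0.2979, 0.0579]
tool_rot: [-0.019, 1.568, 0.023]
contact_force: [0.7, 0.3, -3.2]
opening: 0.0592
```

Emit:
step_arm([
  [[0.05,0,0],[0,0,0],0.6],
  [[0.1,0,0],[0,0,0],0.6],
  [[0.15,0,0],[0,0,0],0.6],
  [[0.2,0,0],[0,0,0],0.6],
  [[0.2,0,0],[0,0,0],0.6],
  [[0.2,0,0],[0,0,0],0.6],
  [[0.2,0,0],[0,0,0],0.6],
  [[0.2,0,0],[0,0,0],0.6],
  [[0.2,0,0],[0,0,0],0.6],
  [[0.2,0,0],[0,0,0],0.6],
])

```text
t: 25.22
tool_pos: [0.4328, 0.2981, 0.0576]
tool_rot: [-0.019, 1.569, 0.022]
contact_force: [-4.5, -3.7, 8.6]
opening: 0.0593
```

Emit:
step_arm([
  [[0,0,0],[0,0,0],0.85],
  [[0,0,0],[0,0,0],0.85],
  [[0,0,0],[0,0,0],0.85],
  [[0,0,0],[0,0,0],0.85],
  [[-0.5,0,0],[0,0,0],0.85],
  [[-2,0,0],[0,0,0],0.85],
  [[-4.5,0,0],[0,0,0],0.85],
  [[-8,0,0],[0,0,0],0.85],
  [[-11.5,0,0],[5,0,0],0.7],
  [[-14,0,1.5],[12,0,0],0.7],
])

```text
t: 26.05
tool_pos: [0.4469, 0.2987, 0.201]
tool_rot: [0.149, 1.562, -0.143]
contact_force: [1.5, -0.2, -0.2]
opening: 0.0601
```

```bash
python3 -c "
from h import *
plan(.545,.3165,.2,8)"
```

```text
t 26.05 pos [0.4469 0.2987 0.201 ] yaw 79.33 F [ 1.5 -0.2 -0.2] open 0.0601
shift cm [0.14 3.57 9.31] turn [ 7.133e+01  2.000e-02 -3.200e-01]
```

Emit:
step_arm([
  [[0,0.3,1],[7,0,0],0.5],
  [[0,0.8,2.2],[14,0,0],0.5],
  [[0,1.3,3.5],[21,0,0],0.5],
  [[0,1.8,4.8],[28,0,0],0.5],
  [[0,2.3,6.2],[35,0,0],0.5],
  [[0,2.8,7.5],[42,0,0],0.5],
  [[0,3.2,8.5],[49,0,0],0.5],
  [[0,3.5,9],[56,0,0],0.5],
  [[0,3.6,9.3],[63,0,0],0.5],
  [[0,3.6,9.3],[70,0,-0.3],0.5],
])

```text
t: 26.88
tool_pos: [0.5455, 0.3168, 0.2015]
tool_rot: [1.093, 1.279, -1.093]
contact_force: [-0.1, -1.5, 1.1]
opening: 0.0429
```

Emit:
step_arm([
  [[0,0,0],[1.3,0,0],0.5],
  [[0,0,0],[1.3,0,0],0.5],
  [[0,0,0],[1.3,0,0],0.5],
  [[0,0,0],[1.3,0,0],0.5],
  [[0,0,0],[1.3,0,0],0.5],
  [[0,0,0],[1.3,0,0],0.5],
  [[0,0,0],[1.3,0,0],0.5],
  [[0,0,0],[1.3,0,0],0.5],
  [[0,0,0],[1.3,0,0],0.5],
  [[0,0,0],[1.3,0,0],0.5],
])

```text
t: 27.72
tool_pos: [0.5455, 0.3168, 0.2015]
tool_rot: [1.11, 1.269, -1.11]
contact_force: [-0.8, 0.4, -0.4]
opening: 0.0427
```

```bash
python3 -c "
from h import *
import pickle
plan(.598,.3237,.045,8)
im=get('wrist'); pickle.dump(im,open('w5.pkl','wb')); cv2.imwrite('pics/w5.png',im['pixels'])"
```

```text
t 27.72 pos [0.5455 0.3168 0.2015] yaw 7.66 F [-0.8  0.4 -0.4] open 0.0427
shift cm [1.565e+01 5.290e+00 1.000e-02] turn [-0.34  0.01 -0.03]
```

View pics/w5.png

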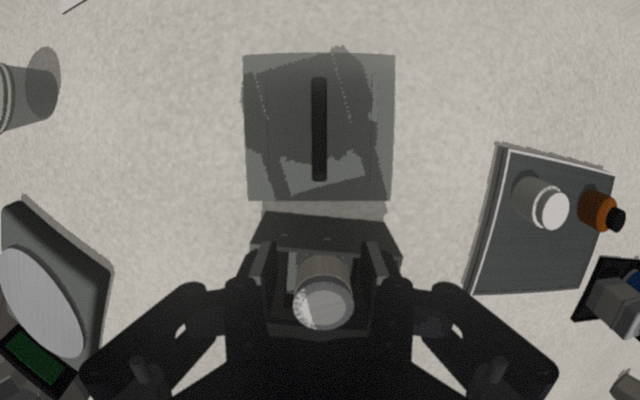

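```bash
python3 -c "
from h import *
import pickle
im=pickle.load(open('w5.pkl','rb'))
a=at_z(im,(319.5,77),.05);b=at_z(im,(319,181),.05);print(a,b,(a+b)/2,np.degrees(np.arctan2(*(a-b)[[1,0]])))
for u,v in((243,55),(396,56),(392,200),(247,199)): print(at_z(im,(u,v),.018).round(4))
plan(*((a+b)/2)[:2],.0455,8)"
```

```text
[0.64536097 0.32889763 0.05      ] [0.55145019 0.31669848 0.05      ] [0.59840558 0.32279805 0.05      ] 7.401365372765014
[0.6634 0.4082 0.018 ]
[0.6828 0.2567 0.018 ]
[0.5338 0.2356 0.018 ]
[0.5143 0.389  0.018 ]
t 27.77 pos [0.5455 0.3168 0.2015] yaw 7.67 F [ 0.3  0.8 -0.3] open 0.0429
shift cm [15.6   5.32  0.11] turn [-0.33  0.01 -0.03]
```

Emit:
step_arm([
  [[1,1.5,0],[0,0,0],0.5],
  [[2.5,3.5,0.1],[0,0,0],0.5],
  [[5,5,0.1],[0,0,0],0.5],
  [[8,5.3,0.1],[0,0,0],0.5],
  [[10.5,5.3,0.1],[0,0,0],0.5],
  [[12.5,5.3,0.1],[0,0,0],0.5],
  [[14,5.3,0.1],[0,0,0],0.5],
  [[15,5.3,0.1],[0,0,0],0.5],
  [[15.5,5.3,0.1],[0,0,0],0.5],
  [[15.6,5.3,0.1],[0,0,0],0.5],
])

```text
t: 28.6
tool_pos: [0.598, 0.3228, 0.045]
tool_rot: [1.11, 1.269, -1.11]
contact_force: [-1.0, -1.0, 0.5]
opening: 0.0424
```

Emit:
step_arm([
  [[0,0,0],[0,0,0],0.2],
  [[0,0,0],[0,0,0],0],
  [[0,0,0],[0,0,0],0],
  [[0,0,0],[0,0,0],0],
  [[0,0,0],[0,0,0],0],
  [[0,0,0],[0,0,0],0],
  [[0,0,0],[0,0,0],0],
  [[0,0,0],[0,0,0],0],
  [[0,0,0],[0,0,0],0],
  [[0,0,0],[0,0,0],0],
], grip_force=70)

```text
t: 29.43
tool_pos: [0.5992, 0.3233, 0.0469]
tool_rot: [1.112, 1.268, -1.108]
contact_force: [-1.0, 0.0, 6.0]
opening: 0.0124
```

Emit:
step_arm([
  [[-0.5,0,0],[0,0,0],0],
  [[-1.5,0,0],[0,0,0],0],
  [[-3.5,0,0],[0,0,0],0],
  [[-6,0,0],[0,0,0],0],
  [[-9,0,0],[0,0,0],0],
  [[-11.5,0,0],[0,0,0],0],
  [[-12.8,-0.6,0],[0.5,0,0],0],
  [[-13,-2,0],[1,0,0],0],
  [[-13,-4,0],[1.6,0,0],0],
  [[-13,-6.2,0],[2.4,0,0],0],
])

```text
t: 30.27
tool_pos: [0.5363, 0.3145, 0.1764]
tool_rot: [1.143, 1.25, -1.141]
contact_force: [-0.2, 0.2, -3.0]
opening: 0.0122
```

```bash
python3 -c "
from h import *
plan(.432,.2995,.177,1.5)"
```

```text
t 30.27 pos [0.5363 0.3145 0.1764] yaw 5.19 F [-0.2  0.2 -3. ] open 0.0122
shift cm [ -0.08 -10.52   0.55] turn [ 3.69 -0.02 -0.1 ]
```

Emit:
step_arm([
  [[0,-2,0.1],[0.8,0,0],0],
  [[0,-4.1,0.2],[1.6,0,0],0],
  [[0,-6.2,0.3],[2.4,0,0],0],
  [[0,-8.1,0.4],[3.2,0,0],0],
  [[0,-9.5,0.5],[3.7,0,0],0],
  [[0,-10.3,0.5],[3.7,0,0],0],
  [[0,-10.5,0.5],[3.7,0,0],0],
  [[0,-10.5,0.5],[3.7,0,0],0],
  [[0,-10.5,0.5],[3.7,0,0],0],
  [[0,-10.5,0.5],[3.7,0,0],0],
])

```text
t: 31.1
tool_pos: [0.4328, 0.3001, 0.1763]
tool_rot: [1.192, 1.22, -1.189]
contact_force: [0.7, -0.7, -3.1]
opening: 0.0127
```

```bash
python3 -c "
from h import *
from fit import *
plan(.432,.2995,.121,1.5)
for c in('scene','top'):
  im=get(c)
  cv2.imwrite(f'pics/l_{c}.png',im['pixels'])
  L=finder.regions_of(c,'transit_box'); 
  for r in L[:1]: print(c,r['conf'],r['at'],r['region'].sum())
a=cv2.imread('pics/l_scene.png')[90:240,330:510]; b=cv2.imread('pics/l_top.png')[160:310,130:310]
cv2.imwrite('pics/l.png',cv2.resize(cv2.hconcat([a,b]),None,fx=2.2,fy=2.2,interpolation=cv2.INTER_CUBIC))"
```

```text
t 31.1 pos [0.4328 0.3001 0.1763] yaw 1.47 F [ 0.7 -0.7 -3.1] open 0.0127
shift cm [ 5.53 -0.1   0.06] turn [-0.03 -0.03 -0.12]
scene 0.76 [397.7, 151.8] 1497
top 0.57 [229.6, 233.5] 354
```

View pics/l.png

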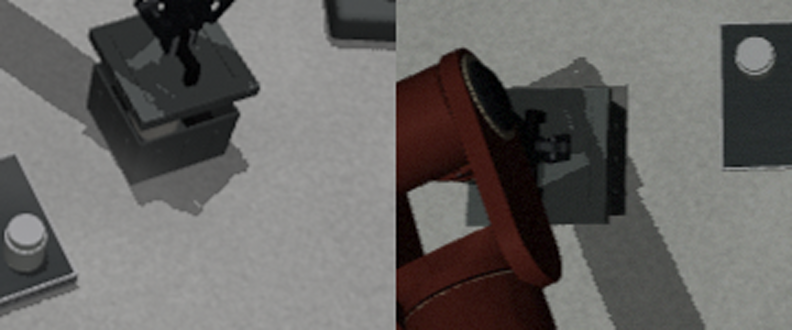

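Emit:
step_arm([
  [[0.8,-0.1,0],[0,0,0],0],
  [[2,-0.1,0],[0,0,0],0],
  [[3,-0.1,0],[0,0,0],0],
  [[3.6,-0.1,0],[0,0,0],0],
  [[4,-0.1,0],[0,0,0],0],
  [[4.3,-0.1,0],[0,0,0],0],
  [[4.6,-0.1,0],[0,0,0],0],
  [[4.8,-0.1,0],[0,0,0],0],
  [[5,-0.1,0],[0,0,0],0],
  [[5,-0.1,0],[0,0,0],0],
])

```text
t: 32.13
tool_pos: [0.4317, 0.3, 0.1261]
tool_rot: [1.191, 1.22, -1.189]
contact_force: [0.9, 0.5, -3.4]
opening: 0.0122
```

Emit:
step_arm([
  [[0.1,0,0],[0,0,0],0],
  [[0.2,0,0],[0,0,0],0],
  [[0.3,0,0],[0,0,0],0],
  [[0.4,0,0],[0,0,0],0],
  [[0.5,0,0],[0,0,0],0],
  [[0.55,0,0],[0,0,0],0],
  [[0.6,0,0],[0,0,0],0],
  [[0.65,0,0],[0,0,0],0],
  [[0.65,0,0],[0,0,0],0],
  [[0.65,0,0],[0,0,0],0],
])

```text
t: 32.97
tool_pos: [0.4319, 0.3002, 0.1209]
tool_rot: [1.191, 1.22, -1.189]
contact_force: [-4.0, -2.2, 5.0]
opening: 0.0122
```

Emit:
step_arm([
  [[0,0,0],[0,0,0],0.4],
  [[0,0,0],[0,0,0],0.4],
  [[0,0,0],[0,0,0],0.4],
  [[-1,0,0],[0,0,0],0.4],
  [[-3,0,0],[0,0,0],0.4],
  [[-6.5,0,0],[0,0,0],0.5],
  [[-10.5,0,0],[0,0,0],0.6],
  [[-14,0,1],[0,0,0],0.7],
  [[-15,0,4],[0,0,0],0.7],
  [[-15,0,8],[0,0,0],0.7],
])

```text
t: 33.8
tool_pos: [0.4356, 0.2214, 0.2773]
tool_rot: [1.196, 1.217, -1.177]
contact_force: [0.9, -0.2, -0.6]
opening: 0.0597
```

Emit:
step_arm([
  [[0,-0.3,4],[0,0,0],0.7],
  [[0,-0.6,8],[0,0,0],0.7],
  [[0,-0.9,12],[0,0,0],0.7],
  [[0,-1.2,16],[0,0,0],0.7],
  [[0,-1.2,20],[0,0,0],0.7],
  [[0,-1.2,24],[0,0,0],0.7],
  [[0,-1.2,28],[0,0,0],0.7],
  [[0,-1.2,32],[0,0,0],0.7],
  [[0,-1.2,36],[0,0,0],0.7],
  [[0,-1.2,40],[0,0,0],0.7],
])

```text
t: 34.63
tool_pos: [0.4351, -0.1809, 0.2768]
tool_rot: [1.196, 1.215, -1.177]
contact_force: [0.6, 0.1, -0.5]
opening: 0.0595
```

```bash
python3 - <<'E'
from h import *
from fit import *
plan(.4157,-.2358,.23,1.4)
o=[]
for c in('top','scene'):
    im=get(c); o.append(im['pixels'])
    L=finder.regions_of(c,'lid')
    for r in L[:1]:
        for z in (.074,.088): print(c,r['conf'],z,fit('lid',[(im,r['region'].astype(float),np.zeros((400,640),bool))],(.432,.3,.02),z))
    for n in('tinter_tin','solvent_can'):
        g=(.416,-.342,.02) if n[0]=='t' else (.4157,-.2358,.02); e=proj(im,[*g[:2],.06])
        L=[r for r in finder.regions_of(c,n) if np.hypot(*(np.array(r['at'])-e))<25]
        for r in L[:1]: p,f=fit(n,[(im,r['region'].astype(float),np.zeros((400,640),bool))],g,.004); print(c,n,p.round(4),f)
a=o[0][130:310,150:490]; b=o[1][90:270,130:470]
cv2.imwrite('pics/c1.png',cv2.resize(cv2.vconcat([a,b]),None,fx=1.66,fy=1.66,interpolation=cv2.INTER_CUBIC))
E
```

```text
t 34.63 pos [ 0.4351 -0.1809  0.2768] yaw 1.67 F [ 0.6  0.1 -0.5] open 0.0595
shift cm [ 4.63 -2.16  5.44] turn [ 0.27 -0.16 -0.75]
top 0.55 0.074 (array([0.43108118, 0.30048357, 0.04013278]), np.float64(0.04669728453466726))
top 0.55 0.088 (array([0.43110809, 0.29587884, 0.03319755]), np.float64(0.06860226564134819))
top tinter_tin [ 0.3867 -0.2921 -1.5057] 0.7704351554126474
top solvent_can [ 0.4136 -0.2324  0.0617] 0.8053700980982911
scene 0.84 0.074 (array([0.42975147, 0.30018105, 0.01705585]), np.float64(0.02805613142032204))
scene 0.84 0.088 (array([0.43865294, 0.29329233, 0.01328851]), np.float64(0.03405922313373355))
scene tinter_tin [ 0.4159 -0.3422 -0.0269] 0.03971926391943037
scene solvent_can [ 0.4127 -0.2346  0.0198] 0.07354457384846691
```

View pics/c1.png

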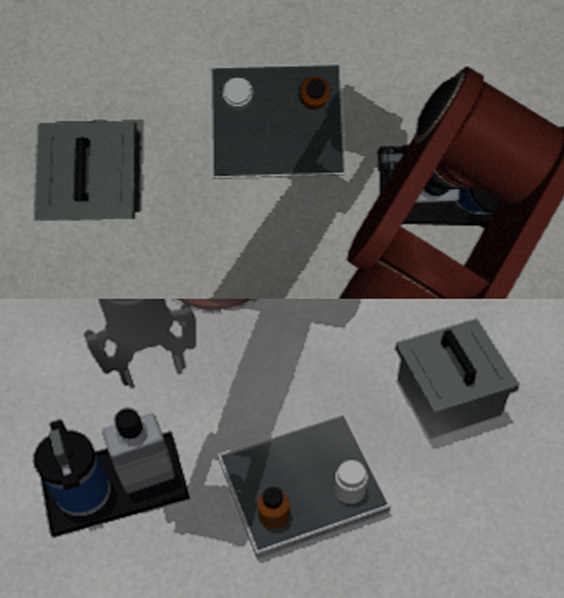

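The lid is home: the fits favour 74 mm in both views. The tall pair stand upright in the tray. With the stand nearly bare, I fit its pose to check the return targets.

```bash
python3 - <<'E'
from h import *
from fit import *
v=[]
for c in('top','scene'):
    im=get(c)
    L=finder.regions_of(c,'stand'); e=proj(im,[.525,0,.03])
    L=[r for r in L if np.hypot(*(np.array(r['at'])-e))<30]
    if not L: print(c,'none'); continue
    m=L[0]['region'].astype(np.uint8); ig=(cv2.morphologyEx(m,cv2.MORPH_CLOSE,np.ones((31,31)))>0)&(m==0)
    # ignore jar/bottle holes
    for n,g in(('white_jar',(.565,.065,0)),('amber_bottle',(.567,-.063,0))): ig|=draw(im,n,g,.022)>0
    w=(im,m.astype(float),ig); v.append(w); p,f=fit('stand',[w],(.525,0,.04),0); print(c,L[0]['conf'],m.sum(),p.round(4),np.degrees(p[2]),f)
p,f=fit('stand',v,(.525,0,.04),0); print(p,np.degrees(p[2]),f)
c,s=np.cos(p[2]),np.sin(p[2]); Rm=np.array([[c,-s],[s,c]])
for n,q in(('T',(-.037,-.047)),('C',(-.037,.047)),('tin',(.027,0))): print(n,p[:2]+Rm@q)
for n,q in(('T',(.489,-.051)),('C',(.486,.0433)),('tcpT',(.490,-.0506)),('tcpC',(.487,.044))): print(n,'in stand',Rm.T@(np.array(q)-p[:2]))
E
```

```text
top 0.81 5021 [ 5.229e-01 -2.000e-04  4.430e-02] 2.537402108358465 0.028070473069359725
scene 0.73 4802 [ 0.5219 -0.0007  0.0454] 2.599855642123925 0.037146114226245364
[ 5.22414846e-01 -1.98431248e-04  4.67848701e-02] 2.6805755998995893 0.033305662180797
T [ 0.48765342 -0.04887741]
C [0.48325725 0.04501973]
tin [0.5493853 0.0010643]
T in stand [-0.03575416 -0.04918324]
C in stand [-0.03434067  0.04515388]
tcpT in stand [-0.03473655 -0.04883045]
tcpC in stand [-0.03330903  0.04580634]
```

Emit:
step_arm([
  [[0,-0.7,1.5],[0,0,-0.3],0.7],
  [[0,-1.5,3.5],[0.2,0,-0.7],0.7],
  [[1.5,-2,5],[0.2,-0.1,-0.7],0.7],
  [[3,-2.2,5.4],[0.2,-0.1,-0.7],0.7],
  [[4.6,-2.2,5.4],[0.2,-0.1,-0.7],0.7],
  [[4.6,-2.2,5.4],[0.2,-0.1,-0.7],0.7],
  [[4.6,-2.2,5.4],[0.2,-0.1,-0.7],0.7],
  [[4.6,-2.2,5.4],[0.2,-0.1,-0.7],0.7],
  [[4.6,-2.2,5.4],[0.2,-0.1,-0.7],0.7],
  [[4.6,-2.2,5.4],[0.2,-0.1,-0.7],0.7],
])

```text
t: 36.07
tool_pos: [0.4165, -0.2326, 0.2308]
tool_rot: [1.189, 1.222, -1.187]
contact_force: [-0.6, -1.2, -0.5]
opening: 0.0601
```

```bash
python3 -c "
from h import *
plan(.4155,-.2358,.151,1.4)"
```

```text
t 36.07 pos [ 0.4165 -0.2326  0.2308] yaw 1.63 F [-0.6 -1.2 -0.5] open 0.0601
shift cm [ 7.98 -0.12  0.32] turn [ 0.23 -0.02 -0.07]
```

Emit:
step_arm([
  [[0.7,-0.1,0.2],[0.2,0,0],0.7],
  [[2,-0.1,0.3],[0.2,0,0],0.7],
  [[3.5,-0.1,0.3],[0.2,0,0],0.7],
  [[5,-0.1,0.3],[0.2,0,0],0.7],
  [[6.3,-0.1,0.3],[0.2,0,0],0.7],
  [[7.2,-0.1,0.3],[0.2,0,0],0.7],
  [[7.7,-0.1,0.3],[0.2,0,0],0.7],
  [[7.9,-0.1,0.3],[0.2,0,0],0.7],
  [[7.9,-0.1,0.3],[0.2,0,0],0.7],
  [[7.9,-0.1,0.3],[0.2,0,0],0.7],
])

```text
t: 36.9
tool_pos: [0.416, -0.2359, 0.1524]
tool_rot: [1.192, 1.219, -1.189]
contact_force: [0.2, -0.4, 0.4]
opening: 0.0596
```

Emit:
step_arm([
  [[0,0,0],[0,0,0],0.3],
  [[0,0,0],[0,0,0],0.3],
  [[0,0,0],[0,0,0],0.3],
  [[0,0,0],[0,0,0],0.3],
  [[0,0,0],[0,0,0],0.3],
  [[0,0,0],[0,0,0],0.3],
  [[0,0,0],[0,0,0],0.3],
  [[0,0,0],[0,0,0],0.3],
  [[0,0,0],[0,0,0],0.3],
  [[0,0,0],[0,0,0],0.3],
], grip_force=80)

```text
t: 37.73
tool_pos: [0.4168, -0.2361, 0.1538]
tool_rot: [1.192, 1.217, -1.188]
contact_force: [0.2, 2.6, 6.3]
opening: 0.0337
```

Emit:
step_arm([
  [[-0.5,0,0],[0,0,0],0.3],
  [[-1.5,0,0],[0,0,0],0.3],
  [[-3,0,0],[0,0,0],0.3],
  [[-5,0.2,-0.5],[0,0,0],0.3],
  [[-6.8,0.7,-2],[0,0,0],0.3],
  [[-7.8,1.3,-4],[0,0,0],0.3],
  [[-8,2,-6.5],[-0.3,0,0],0.3],
  [[-8,2.8,-9],[-0.6,0,0],0.3],
  [[-8,3.6,-11.5],[-0.9,0,0],0.3],
  [[-8,4.3,-14],[-1.2,0,0],0.3],
])

```text
t: 38.57
tool_pos: [0.4556, -0.0938, 0.2335]
tool_rot: [1.176, 1.227, -1.174]
contact_force: [-0.5, 1.0, -4.5]
opening: 0.0338
```

```bash
python3 -c "
from h import *
plan(.487,.0437,.175,2.6)"
```

```text
t 38.57 pos [ 0.4556 -0.0938  0.2335] yaw 2.63 F [-0.5  1.  -4.5] open 0.0338
shift cm [  5.84   3.75 -13.6 ] turn [ 0.03  0.07 -0.18]
```

Emit:
step_arm([
  [[0,0.8,-2.5],[0,0,0],0.3],
  [[0,1.5,-5],[0,0,0],0.3],
  [[0,2.2,-7.5],[0,0,0],0.3],
  [[0,2.9,-10],[0,0,0],0.3],
  [[0,3.4,-12],[0,0,0],0.3],
  [[0.5,3.7,-13.2],[0,0,0],0.3],
  [[1.3,3.8,-13.6],[0,0,0],0.3],
  [[2.4,3.85,-13.6],[0,0,0],0.3],
  [[3.4,3.85,-13.6],[0,0,0],0.3],
  [[4.2,3.85,-13.6],[0,0,0],0.3],
])

```text
t: 39.4
tool_pos: [0.4869, 0.043, 0.1891]
tool_rot: [1.175, 1.229, -1.177]
contact_force: [-0.4, -0.2, -4.3]
opening: 0.0341
```

```bash
python3 -c "
from h import *
plan(.488,.0437,.1715,2.6)"
```

```text
t 39.4 pos [0.4869 0.043  0.1891] yaw 2.57 F [-0.4 -0.2 -4.3] open 0.0341
shift cm [ 1.76  0.11 -0.07] turn [-0.03  0.08 -0.01]
```

Emit:
step_arm([
  [[0.4,0.1,-0.1],[0,0,0],0.3],
  [[0.8,0.1,-0.1],[0,0,0],0.3],
  [[1.1,0.1,-0.1],[0,0,0],0.3],
  [[1.3,0.1,-0.1],[0,0,0],0.3],
  [[1.45,0.1,-0.1],[0,0,0],0.3],
  [[1.55,0.1,-0.1],[0,0,0],0.3],
  [[1.65,0.1,-0.1],[0,0,0],0.3],
  [[1.75,0.1,-0.1],[0,0,0],0.3],
  [[1.75,0.1,-0.1],[0,0,0],0.3],
  [[1.75,0.1,-0.1],[0,0,0],0.3],
])

```text
t: 40.23
tool_pos: [0.4881, 0.044, 0.1719]
tool_rot: [1.175, 1.228, -1.176]
contact_force: [0.1, 0.9, -3.6]
opening: 0.0341
```

Emit:
step_arm([
  [[0.05,0,0],[0,0,0],0.3],
  [[0.1,0,0],[0,0,0],0.3],
  [[0.1,0,0],[0,0,0],0.3],
  [[0.1,0,0],[0,0,0],0.3],
  [[0.1,0,0],[0,0,0],0.3],
  [[0.1,0,0],[0,0,0],0.3],
  [[0.1,0,0],[0,0,0],0.3],
  [[0.1,0,0],[0,0,0],0.3],
  [[0.1,0,0],[0,0,0],0.3],
  [[0.1,0,0],[0,0,0],0.3],
])

```text
t: 41.07
tool_pos: [0.4886, 0.0441, 0.1719]
tool_rot: [1.176, 1.228, -1.175]
contact_force: [-2.5, 0.9, 6.1]
opening: 0.0342
```

Emit:
step_arm([
  [[0,0,0],[0,0,0],0.65],
  [[0,0,0],[0,0,0],0.65],
  [[0,0,0],[0,0,0],0.65],
  [[0,0,0],[0,0,0],0.65],
  [[-1,0,0],[0,0,0],0.65],
  [[-3,0,0],[0,0,0],0.65],
  [[-6,0,0],[0,0,0],0.65],
  [[-8,-0.6,2],[0,0,0],0.6],
  [[-8,-1.3,6],[0,0,0],0.5],
  [[-8,-2,10],[0,0,0],0.5],
])

```text
t: 41.9
tool_pos: [0.4739, -0.0572, 0.2554]
tool_rot: [1.175, 1.224, -1.17]
contact_force: [0.5, 0.0, -0.3]
opening: 0.0428
```

Emit:
step_arm([
  [[0,-0.7,4],[0.5,0,0],0.5],
  [[0,-1.4,8],[1,0,0],0.5],
  [[0,-2.1,12],[1.7,0,0],0.5],
  [[0,-2.8,16],[1.7,0,0],0.5],
  [[0,-3.5,20],[1.7,0,0],0.5],
  [[0,-4.2,24],[1.7,0,0],0.5],
  [[0,-4.9,27],[1.7,0,0],0.5],
  [[0,-5.5,28],[1.7,0,0],0.5],
  [[0,-5.5,28],[1.7,0,0],0.5],
  [[0,-5.5,28],[1.7,0,0],0.5],
])

```text
t: 42.73
tool_pos: [0.4323, -0.3395, 0.2562]
tool_rot: [1.198, 1.21, -1.192]
contact_force: [0.2, 0.6, 0.1]
opening: 0.0427
```

```bash
python3 -c "
from h import *
plan(.4155,-.3422,.1435,0.9)"
```

```text
t 42.73 pos [ 0.4323 -0.3395  0.2562] yaw 1.01 F [0.2 0.6 0.1] open 0.0427
shift cm [11.26 -1.78  0.22] turn [ 0.11  0.14 -0.44]
```

Emit:
step_arm([
  [[0,-1,0.2],[0,0,-0.4],0.5],
  [[1,-1.8,0.2],[0,0,-0.4],0.5],
  [[3,-1.8,0.2],[0,0,-0.4],0.5],
  [[5.5,-1.8,0.2],[0,0,-0.4],0.5],
  [[7.5,-1.8,0.2],[0,0,-0.4],0.5],
  [[9.2,-1.8,0.2],[0,0,-0.4],0.5],
  [[10.3,-1.8,0.2],[0,0,-0.4],0.5],
  [[11,-1.8,0.2],[0,0,-0.4],0.5],
  [[11.2,-1.8,0.2],[0,0,-0.4],0.5],
  [[11.2,-1.8,0.2],[0,0,-0.4],0.5],
])

```text
t: 43.57
tool_pos: [0.4152, -0.3417, 0.144]
tool_rot: [1.194, 1.216, -1.196]
contact_force: [1.1, 0.5, -0.1]
opening: 0.0426
```

Emit:
step_arm([
  [[0,0,0],[0,0,0],0.2],
  [[0,0,0],[0,0,0],0],
  [[0,0,0],[0,0,0],0],
  [[0,0,0],[0,0,0],0],
  [[0,0,0],[0,0,0],0],
  [[0,0,0],[0,0,0],0],
  [[0,0,0],[0,0,0],0],
  [[0,0,0],[0,0,0],0],
  [[0,0,0],[0,0,0],0],
  [[0,0,0],[0,0,0],0],
], grip_force=80)

```text
t: 44.4
tool_pos: [0.416, -0.3427, 0.1456]
tool_rot: [1.194, 1.212, -1.196]
contact_force: [0.7, -1.9, 5.9]
opening: 0.0124
```

Emit:
step_arm([
  [[-0.5,0,0],[0,0,0],0],
  [[-1.5,0,0],[0,0,0],0],
  [[-3,0,0],[0,0,0],0],
  [[-5,0.2,-0.5],[0,0,0],0],
  [[-6.8,0.7,-2],[0,0,0],0],
  [[-7.8,1.3,-4],[0,0,0],0],
  [[-8,2,-6.5],[-0.3,0,0],0],
  [[-8,2.7,-9.2],[-0.6,0,0],0],
  [[-8,3.3,-12],[-0.9,0,0],0],
  [[-8,3.9,-14.8],[-1.2,0,0],0],
])

```text
t: 45.23
tool_pos: [0.4513, -0.1918, 0.224]
tool_rot: [1.179, 1.225, -1.182]
contact_force: [0.8, 0.5, -5.2]
opening: 0.0123
```

```bash
python3 -c "
from h import *
plan(.4895,-.0506,.175,2.1)"
```

```text
t 45.23 pos [ 0.4513 -0.1918  0.224 ] yaw 2.23 F [ 0.8  0.5 -5.2] open 0.0123
shift cm [  4.86   4.36 -13.98] turn [ 0.13  0.18 -0.02]
```

Emit:
step_arm([
  [[0,0.8,-2.6],[0,0,0],0],
  [[0,1.6,-5.2],[0,0,0],0],
  [[0,2.4,-7.8],[0,0,0],0],
  [[0,3.2,-10.2],[0,0,0],0],
  [[0,3.9,-12.2],[0,0,0],0],
  [[0.5,4.3,-13.5],[0,0,0],0],
  [[1.3,4.4,-13.9],[0,0,0],0],
  [[2.4,4.4,-13.95],[0,0,0],0],
  [[3.4,4.4,-13.95],[0,0,0],0],
  [[4,4.4,-13.95],[0,0,0],0],
])

```text
t: 46.07
tool_pos: [0.4883, -0.0513, 0.1807]
tool_rot: [1.178, 1.228, -1.185]
contact_force: [-0.7, 0.2, -6.5]
opening: 0.0124
```

```bash
python3 -c "
from h import *
plan(.4902,-.0508,.1635,2.1)"
```

```text
t 46.07 pos [ 0.4883 -0.0513  0.1807] yaw 2.18 F [-0.7  0.2 -6.5] open 0.0124
shift cm [ 1.72  0.2  -0.05] turn [0.08 0.14 0.22]
```

Emit:
step_arm([
  [[0.4,0.1,0],[0,0.1,0.2],0],
  [[0.8,0.2,-0.05],[0,0.1,0.2],0],
  [[1.1,0.2,-0.05],[0,0.1,0.2],0],
  [[1.3,0.2,-0.05],[0,0.1,0.2],0],
  [[1.45,0.2,-0.05],[0,0.1,0.2],0],
  [[1.55,0.2,-0.05],[0,0.1,0.2],0],
  [[1.65,0.2,-0.05],[0,0.1,0.2],0],
  [[1.7,0.2,-0.05],[0,0.1,0.2],0],
  [[1.7,0.2,-0.05],[0,0.1,0.2],0],
  [[1.7,0.2,-0.05],[0,0.1,0.2],0],
])

```text
t: 46.9
tool_pos: [0.4903, -0.0507, 0.1638]
tool_rot: [1.181, 1.226, -1.181]
contact_force: [-1.4, 0.1, -5.1]
opening: 0.0123
```

Emit:
step_arm([
  [[0.05,0,0],[0,0,0],0],
  [[0.1,0,0],[0,0,0],0],
  [[0.1,0,0],[0,0,0],0],
  [[0.1,0,0],[0,0,0],0],
  [[0.1,0,0],[0,0,0],0],
  [[0.1,0,0],[0,0,0],0],
  [[0.1,0,0],[0,0,0],0],
  [[0.1,0,0],[0,0,0],0],
  [[0.1,0,0],[0,0,0],0],
  [[0.1,0,0],[0,0,0],0],
])

```text
t: 47.73
tool_pos: [0.4906, -0.0508, 0.1637]
tool_rot: [1.181, 1.226, -1.181]
contact_force: [-3.3, 1.3, 5.2]
opening: 0.0129
```

On the deck. Next: release, retreat well clear, and check.

Emit:
step_arm([
  [[0,0,0],[0,0,0],0.5],
  [[0,0,0],[0,0,0],0.5],
  [[0,0,0],[0,0,0],0.5],
  [[0,0,0],[0,0,0],0.5],
  [[-1,0,0],[0,0,0],0.5],
  [[-3,0,0],[0,0,0],0.5],
  [[-6,0,0],[0,0,0],0.5],
  [[-9,-1,1],[0,0,0],0.5],
  [[-10,-3,4],[0,0,0],0.5],
  [[-10,-5,8],[0,0,0],0.5],
])

```text
t: 48.57
tool_pos: [0.4464, -0.13, 0.2693]
tool_rot: [1.179, 1.219, -1.173]
contact_force: [1.2, -1.1, 0.2]
opening: 0.0427
```

Emit:
step_arm([
  [[0,0,4],[0,0,0],0.5],
  [[0,0,8],[0,0,0],0.5],
  [[0,-1,12],[0,0,0],0.5],
  [[0,-2,16],[0,0,0],0.5],
  [[0,-3,20],[0,0,0],0.5],
  [[0,-5,24],[0,0,0],0.5],
  [[0,-7,28],[0,0,0],0.5],
  [[0,-9,32],[0,0,0],0.5],
  [[0,-11,36],[0,0,0],0.5],
  [[0,-13,40],[0,0,0],0.5],
])

```text
t: 49.4
tool_pos: [0.3386, -0.5232, 0.2709]
tool_rot: [1.179, 1.218, -1.174]
contact_force: [1.5, 0.4, 0.4]
opening: 0.0425
```

```bash
python3 - <<'E'
from h import *
from fit import *
import pickle
ims0,reg0=pickle.load(open('m1.pkl','rb')); o=[]; Z=np.zeros((400,640),bool)
for c in('top','scene'):
    im=get(c); o.append(im['pixels'])
    for n,g in(('tinter_tin',(.489,-.05,.03)),('solvent_can',(.486,.043,.04)),('white_jar',(.565,.065,0)),('amber_bottle',(.566,-.063,0))):
        e=proj(im,[*g[:2],.07]); L=[r for r in finder.regions_of(c,n) if np.hypot(*(np.array(r['at'])-e))<25]
        for nm,m in(('now',L[0]['region'] if L else None),('before',reg0[c,n])):
            if m is not None: p,f=fit(n,[(im,m.astype(float),Z)],g,.022); print(c,n,nm,p[:2].round(4),np.degrees(p[2]).round(1),round(f,3))
a=o[0][130:310,150:490]; b=o[1][90:270,130:470]
cv2.imwrite('pics/c2.png',cv2.resize(cv2.vconcat([a,b]),None,fx=1.66,fy=1.66,interpolation=cv2.INTER_CUBIC))
E
```

```text
top tinter_tin now [ 0.4899 -0.0493] 3.4 0.067
top tinter_tin before [ 0.4912 -0.0475] 1.9 0.101
top solvent_can now [0.4854 0.0458] 2.5 0.06
top solvent_can before [0.4854 0.0451] 3.5 0.057
top white_jar now [0.5603 0.0663] 10.9 0.204
top white_jar before [0.5623 0.0641] 1.8 0.159
top amber_bottle now [ 0.5676 -0.0616] -7.9 0.328
top amber_bottle before [ 0.5691 -0.0633] -6.6 0.309
scene tinter_tin now [ 0.4897 -0.0509] 2.9 0.079
scene tinter_tin before [ 0.4882 -0.0506] 0.0 0.085
scene solvent_can now [0.4857 0.0439] -7.3 0.104
scene white_jar now [0.5631 0.0652] 4.8 0.184
scene white_jar before [0.5656 0.0642] 2.9 0.127
scene amber_bottle now [ 0.5677 -0.0622] -5.0 0.062
scene amber_bottle before [ 0.5654 -0.0627] 6.9 0.113
```

View pics/c2.png

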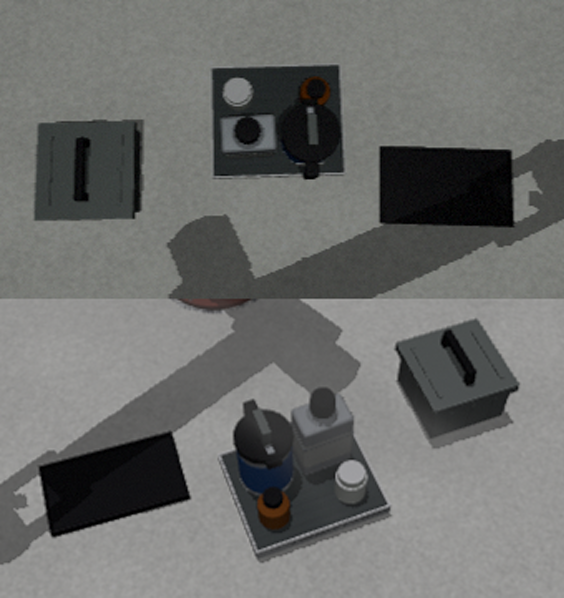

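```bash
python3 -c "
from h import *
print(ctrl.get_obs()['t']); print(ctrl.finish_job())"
```

```text
49.9
the job is handed in; nothing more can be done
None
```

The job is done and handed in at about 50 s of the 144 s allowed. I moved the tinter tin and then the solvent can to the drip tray, stood the small tin in the foam well, put the lid on the box, and put the can and the tinter tin back on the stand.

Last checks:
- **Small tin:** it met the box floor at the expected height, and a wrist picture showed it standing in the well before the lid went on.
- **Lid:** the gripper ended within about 1 mm of the height for fully home. Silhouette fits from both cameras favoured 74 mm over resting on the rim at 88 mm.
- **Solvent can and tinter tin:** both were set down on light contact and fit within about 2 mm of where they stood before. The solvent can's yaw fits 2.5° from the top camera (3.5° before), against 2.6° for the stand.
- **Jar and bottle:** never touched. Their fits before and after agree within about 3 mm, which is measurement noise.

Some yaw fits disagreed:
- **Tinter tin:** the fits now give 2.9–3.4°, against 0–1.9° before. It may be turned 1.5–3° from its first yaw, though it is square to the stand within about 1°.
- **Solvent can:** the scene camera gave −7.3°, but that fit was poor and the top camera and the picture contradict it, so I discounted it.

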